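Third hand at the assembly jig

ROBOT

A 6-joint arm with a two-finger parallel gripper is mounted at the origin on a cart in front of the work surface, level with it; the furniture and walls round the work are solid. World frame = base frame: x ahead of the robot, y to its left, z up, the work surface at z = 0. Lengths are in m, angles in rad, forces in N, time in s.
With the tool pointing down it reaches from about 0.35 to 0.975 m from the base axis. Payload 4.9 kg.
Tool frame: the origin (TCP) lies midway between the tips of the shut fingers; the grasp point (between the pads) lies 19 mm behind it; z points along the fingers, y is the line along which they close (so a half turn about z gives the same grasp; the last joint's range is limited). The gripper opens to 85 mm and grips with 20 to 120 N. Pads are 22 mm wide; open, the fingers measure 114 mm over their backs; the gripper's body (76 mm by 85 mm) begins 54 mm behind the grasp point. The pads swing forward as they close: fully open they stand 13 mm farther back than shut.
Start: joints at [1.025, 0.053, 1.613, -0, 1.476, -0.119], TCP at [0.259, 0.569, 0.231] pointing down, gripper open.
Joint ranges: [-3.01, 3.01], [-1.01, 2.22], [0.06, 2.58], [-1.02, 4.17], [0.09, 2.62], [-3.14, 3.14]. Speed limits (rad/s): [2.57, 2.57, 3.14, 3.14, 3.14, 3.14].

INTERFACE

Orientations are given as a unit quaternion [w, x, y, z].
In Python, from plant import manip gives the robot as it stands.
- The arm moves only by the tool shift_gripper, called after "Request:" by a JSON object that holds its "fn" and its "kwargs", one argument or row to a line. Schema: {"type":"object","properties":{"steps":{"type":"array","items":{"type":"object","properties":{"jaw":{"type":"number"},"tx":{"type":"number"},"ty":{"type":"number"},"tz":{"type":"number"},"rx":{"type":"number"},"ry":{"type":"number"},"rz":{"type":"number"}},"additionalProperties":false,"required":["jaw"]},"minItems":1,"maxItems":5},"only":{"type":"string"},"quiet":{"type":"boolean"},"lines":{"type":"string"}},"required":["steps"],"additionalProperties":false}. steps is a list of rows, 1 to 5 of them, each an object with the fields jaw (the opening from 0.0 (shut) to 1.0 (fully open)), tx, ty, tz (the shift in shares of the most that a row can go, 1 being 62.5 mm), rx, ry, rz (a rotation vector in units of 0.05 rad); a field left out counts as zero (the opening has to be given); each row shifts and turns the commanded pose from where the row before left it, along the tool's axes as they then stand; what a row does not reach is not made up. A row lasts 1/8 s, in which the tool goes at most 0.0625 m and 0.188 rad, less where a joint would pass 70% of its speed; a pose out of reach is approached as far as the arm can. The fingers move at their own pace and stop on an object; the grip force is fixed at half the most. Time passes only in rows, so rows that do not move let the fingers close. The tool returns the time, the measured TCP pose, the force, the opening and the grip force at its end. only (a regular expression) keeps the lines of the reply that match it, lines (a string "A,B") keeps lines A to B, and quiet returns only ok. Input that does not fit is refused with a message, and nothing moves.
- manip.state(): the state, without advancing time (a new reading comes with each control period).
- manip.grab_frame(name): name is "side" or "top" or "wrist"; returns the picture (420x560x3 uint8, red, green, blue); there is no depth.
- manip.camera_params(name): a dict with "intrinsics" (3x3 intrinsics, pixels), "xyz" and "orientation" of the camera in the world. Camera axes: x right, y down, z forward; pixel columns grow to the right and rows downward; lengths in m; the calibration is good to about 2 mm. A picture is of the moment at which its call begins: read the wrist's pose just before it. camera_params takes no time and is no camera call; for the wrist camera it gives the pose at the moment of the call.
- manip.job_done(): hands the job in; it is judged then, once.
The state is a dict: "time": time; "joint_pos": joint angles; "joint_vel": joint speeds; "joint_efforts": joint torques, N m; "tool_pos": TCP position; "tool_rot": TCP orientation; "contact_force": force on the tool from outside, world axes, zero at the start; "ft_torque": the same for the moment, N m; "gripper_width": opening from 0.0 (shut) to 1.0 (fully open); "grasp_force": force on a finger pad.
Only numpy, scipy, OpenCV 4.12 (cv2) and the standard library are available. Lean on these libraries where they do the work, as an engineer would, in place of code of your own. Each camera call takes 0.05 s, during which the arm holds its last target. There are 200 camera calls.

TASK

Be the third hand while I screw the wooden bracket for our spice shelf to its back panel. First press the red pump plunger of the suction jig right down to its stop and let it come up again; then set the T-shaped bracket upright on the jig's bed, midway between the two black lines, flat outer face of its flange squarely against the sprung wooden panel, and push it steadily against the panel with about 10 N, which moves the panel back about half of its travel. Finish while still holding it pressed like that, do not let go, never ram the panel, and leave the other things on the table where they are.

Things in the scene. Friction and masses are not known exactly. Their poses are not given: they have to be found in the camera images.
- jig: Assembly jig, fixed: aluminium plate on a black suction base, x = -105 to 95, y = -85 to 85, bed top at z = 12 mm. Origin on the table surface. +x points from the bed's open front to the sprung panel, whose front face rests at x = 30. Black lines at y = -63 and 63 run along bed and panel. Behind the panel: guide posts at x = 78, y = -63 and 63, 72 high, and the pump, axis at x = 72, y = 0.
- panel: Upright light wooden panel of the jig, 150 wide (y), 10 thick, its top 78 mm above the table. Origin: middle of the lower edge of its front face; axes as the jig's. It only slides along the jig's +x (back), up to 15 mm, against springs: 3 N starts it moving, then 1 N per mm (10 N = 7 mm back, 18 N = at its stop). It springs forward when let go.
- plunger (a joint): How far the red plunger of the jig's pump is pressed down: 0 up, 0.012 m at its stop. Spring: 2 N to start, 8 N at the stop; it comes up again when let go.
- plunger_top (a point): Middle of the top of the plunger's round red head, 32 mm across and 14 tall; the top is 112 mm above the table when up, 100 when fully down.
- bracket: Loose T-shaped brown wooden bracket, about 160 g, standing upright. Origin on its underside, +x points to the flange. Flange: plate x = 40 to 52, y = -60 to 60, 60 mm tall, flat outer face (to press on the panel) at x = 52. Rib: 20 thick (y = -10 to 10), from x = -43 (round nose) to the flange, 56 tall; pinch it across y near x = 0 from above.
- bracket_face (a point): Middle of the lower edge of the flange's flat outer face (52 mm along +x from the bracket's origin); axes as the bracket's.
- utensil_crock: Bystander: burgundy round stoneware crock, 117 across, 157 tall (mm); origin under its centre. Leave it where it is.
- canister_1: Bystander: green canister with wooden lid, 102 x 102 x 140 (mm); origin under its centre. Leave it where it is.
- jar_1: Bystander: glass jar with red lid, 81 across, 145 tall (mm); origin under its centre. Leave it where it is.
- mug_1: Bystander: grey-green stoneware mug, 82 x 109 with handle, 74 tall (mm); origin under its centre. Leave it where it is.
- box_1: Bystander: red cardboard tea box, 72 x 135 x 78 tall (mm); origin under its centre. Leave it where it is.
- mill_1: Bystander: small glass shaker with grey cap, 44 across, 90 tall (mm); origin under its centre. Leave it where it is.
- egg_timer: Bystander: red and cream egg timer, 59 across, 53 tall (mm); origin under its centre. Leave it where it is.
- sugar_bowl: Bystander: grey-green stoneware bowl, 91 across, 64 tall (mm); origin under its centre. Leave it where it is.

How it is judged:
On the way, in this order (a step that is already met when the one before it is completed fails the run):
1. the red plunger is pressed down to its stop (at least 10.5 of 12 mm) (value of joint plunger above 0.0105 m), for 0.1 s.
2. the plunger is up again and the bracket is pressed against the panel with 5 to 15 N (contact force between bracket and panel between 5 and 15 N and value of joint plunger below 0.003 m), for 0.5 s.
At the end, for the whole second after the job is handed in: The fingers still hold or push the bracket; it stands on the bed (within 4 to 5 mm in height), upright and square to the jig within 4 degrees, its flange face on the panel, midway between the lines within 12 mm, at rest, pressing the panel with 5 to 15 N; the plunger is up (all of step 2 and contact force between the fingers and bracket above 2 N and x of bracket_face in the frame of panel between -0.006 and 0.006 m and y of bracket_face in the frame of jig between -0.012 and 0.012 m and z of bracket in the frame of jig between 0.008 and 0.017 m and angle between the x axis of bracket and the x axis of jig, either way round below 0.07 rad and angle between bracket's own z axis and vertical below 0.07 rad and linear speed of bracket below 0.015 m/s); the arm keeps its last pose, push and grip.
It fails at once if the panel is rammed: more than 35 N between bracket and panel (contact force between bracket and panel above 35 N).
It fails at once if one of the other things is moved by more than 3 cm (distance of any of utensil_crock, canister_1, jar_1, mug_1, box_1, mill_1, egg_timer, sugar_bowl from where it was at the start of the episode above 0.03 m).
It also fails if it takes over 51 s, if anything falls off the work surface, if the arm or the gripper's body presses on something with over 40 N, if the wrist force passes 120 N, or if a joint passes its speed limit or range.

## Working session

There is one attempt and no reset: what is moved stays moved. The work goes in short steps, Python scripts to look and compute and a tool call to move; the robot and the scene stay as the last step left them, time stands still between calls to the robot, and variables do not carry over. Pictures are saved under pics/ and viewed, at most 10 in all, crops included, and the job is handed in when it is done.

```bash
ls; mkdir -p pics; python3 - <<'E'
from plant import manip
import cv2,json
print(manip.state())
for n in ("side","top","wrist"):
    p=manip.camera_params(n); print(n,p)
    cv2.imwrite(f"pics/{n}0.png",manip.grab_frame(n)[:,:,::-1])
E
```

```text
pics
plant.py
{'time': 0.0, 'joint_pos': array([ 1.02501505e+00,  5.33529897e-02,  1.61429716e+00,  5.10385019e-06,
        1.47597198e+00, -1.19020252e-01]), 'joint_vel': array([-0.00082705,  0.00128583,  0.00081748, -0.00263877, -0.00245032,
        0.00012139]), 'joint_efforts': array([ 9.44128733e-04, -3.93686306e+01, -3.70179141e+01,  1.20095306e-04,
        7.04934428e-03, -1.90685569e-05]), 'tool_pos': array([0.25839039, 0.5684094 , 0.23006352]), 'tool_rot': array([-3.33522149e-04,  2.11765077e-01,  9.77320072e-01, -9.58359566e-04]), 'contact_force': array([-0.70096134,  0.73931845, -0.10584958]), 'ft_torque': array([-0.01980465, -0.02842795,  0.00982033]), 'grasp_force': 0.0, 'gripper_width': 1.0024700571151448}
side {'intrinsics': array([[423.6983093 ,   0.        , 271.40668149],
       [  0.        , 423.6983093 , 214.95876706],
       [  0.        ,   0.        ,   1.        ]]), 'xyz': array([0.52312838, 0.66323333, 0.77451934]), 'orientation': array([ 0.0014354 ,  0.01071712,  0.92558509, -0.37838516])}
top {'intrinsics': array([[394.28321303,   0.        , 277.87618649],
       [  0.        , 394.28321303, 213.65906397],
       [  0.        ,   0.        ,   1.        ]]), 'xyz': array([0.32337636, 0.00236473, 1.05647963]), 'orientation': array([-0.06849989,  0.71366524, -0.69444106,  0.06116619])}
wrist {'intrinsics': array([[341.58459744,   0.        , 280.19625198],
       [  0.        , 341.58459744, 207.15601793],
       [  0.        ,   0.        ,   1.        ]]), 'xyz': array([0.18813726, 0.6015657 , 0.37362068]), 'orientation': array([0.12787705, 0.83130487, 0.53471988, 0.08157404])}
```

View pics/side0.png

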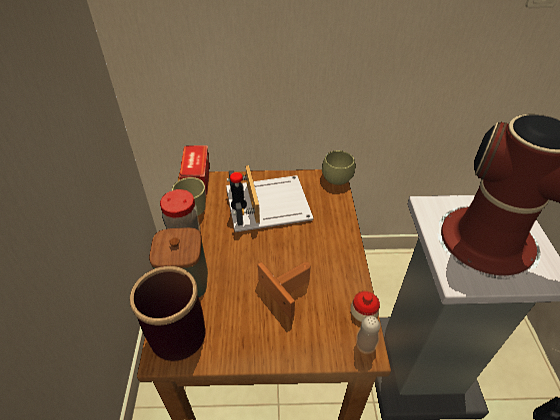

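View pics/top0.png

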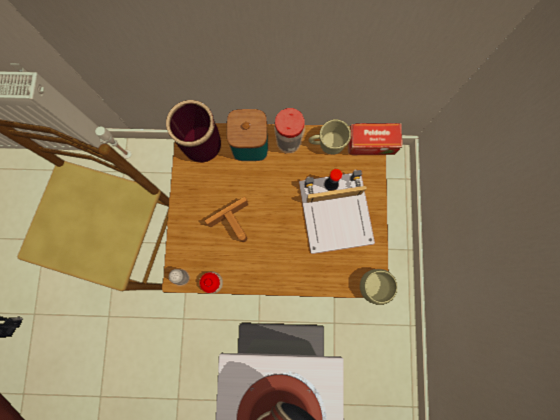

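Side: the jig is near (270,205) and the bracket near (285,290). Top: the bracket spans (205–246,200–240), the jig (300–375,170–252), and the red plunger is at (335,175). I'll enlarge both next.

```bash
python3 - <<'E'
import cv2,numpy as np
t=cv2.imread("pics/top0.png");s=cv2.imread("pics/side0.png")
f=lambda im,x,y,w,h,k:cv2.resize(im[y:y+h,x:x+w],None,fx=k,fy=k,interpolation=cv2.INTER_CUBIC)
a=np.hstack([f(t,295,163,84,92,4.5)[:300*2][:414],f(t,195,190,84,92,4.5)])
cv2.imwrite("pics/c1.png",a);print(a.shape)
b=np.hstack([f(s,222,160,95,75,4),f(s,250,255,95,75,4)])
cv2.imwrite("pics/c2.png",b);print(b.shape)
E
```

```text
(414, 756, 3)
(300, 760, 3)
```

View pics/c1.png

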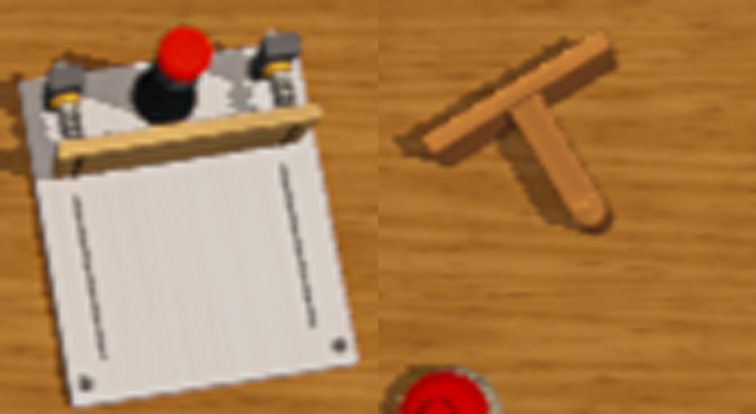

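View pics/c2.png

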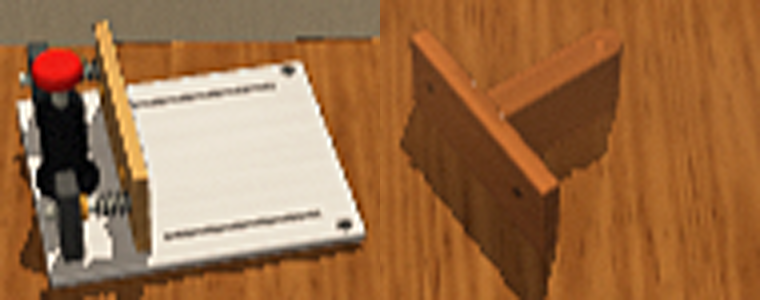

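The enlarged crops give bed corners, plunger head and flange top corners in both views. Next I'll fit the poses, with z free as a height check.

```bash
cat > h.py <<'E'
import numpy as np
from scipy.spatial.transform import Rotation as R
from scipy.optimize import least_squares
from plant import manip
q=lambda o:R.from_quat(np.roll(o,-1))
def proj(c,P):
    p=q(c["orientation"]).inv().apply(np.atleast_2d(P)-c["xyz"]); u=p@c["intrinsics"].T
    return u[:,:2]/u[:,2:]
def pose(v,P): return R.from_euler("z",v[3]).apply(np.array(P)/1e3)+v[:3]
def fit(obs,v0):  # obs: list (cam, mm point, pixel)
    f=lambda v:np.concatenate([proj(c,pose(v,p))[0]-u for c,p,u in obs])
    s=least_squares(f,v0,loss="soft_l1"); return s.x,s.fun.reshape(-1,2).round(1)
def tool(p,yaw_y):  # TCP-down pose whose tool y lies along world yaw_y -> tool-frame shift
    s=manip.state(); r=q(s["tool_rot"])
    z=np.array([0,0,-1.]);y=np.array([np.cos(yaw_y),np.sin(yaw_y),0])
    best=min((R.from_matrix(np.array([np.cross(k*y,z),k*y,z]).T) for k in(1,-1)),key=lambda t:(r.inv()*t).magnitude())
    print("t",s["time"],"tcp",s["tool_pos"].round(4),"d(tool)",r.inv().apply(np.array(p)-s["tool_pos"]).round(4),"rv",(r.inv()*best).as_rotvec().round(4),"d(target axes)",best.inv().apply(np.array(p)-s["tool_pos"]).round(4))
E
python3 - <<'E'
from h import *
T,S=manip.camera_params("top"),manip.camera_params("side")
t1=lambda x,y:np.array([295+x/4.5,163+y/4.5])-.4
t2=lambda x,y:np.array([195+(x-378)/4.5,190+y/4.5])-.4
s1=lambda x,y:np.array([222+x/4,160+y/4])-.4
s2=lambda x,y:np.array([250+(x-380)/4,255+y/4])-.4
J=[(T,(-105,85,12),t1(73,403)),(T,(-105,-85,12),t1(358,358)),(S,(-105,85,12),s1(366,238)),(S,(-105,-85,12),s1(301,62)),
(T,(72,0,112),t1(188,48)),(S,(72,0,112),s1(58,63)),(S,(95,85,12),s1(53,276)),(S,(30,75,78),s1(149,180)),(S,(30,-75,78),s1(106,22))]
print(fit(J,[.55,-.13,0,.1]))
B=[(T,(52,60,60),t2(423,138)),(T,(52,-60,60),t2(601,33)),(T,(40,-60,60),t2(610,48)),(T,(40,60,60),t2(434,151)),
(S,(52,60,60),s2(543,194)),(S,(40,60,60),s2(559,183)),(S,(52,-60,60),s2(412,36)),(S,(40,-60,60),s2(424,30)),(T,(-43,0,56),t2(592,218))]
print(fit(B,[.45,.15,0,.5]))
E
```

```text
(array([ 0.53203216, -0.139734  , -0.00306261,  0.17877192]), array([[ 0.2,  1. ],
       [-0.1,  1.4],
       [-0.3, -1.2],
       [-0.1, -0.1],
       [-0.4,  0.9],
       [-0.7,  0.1],
       [-1.1,  1.4],
       [-0.6, -0.5],
       [ 0.2, -0. ]]))
(array([ 0.47591362,  0.12586797, -0.00235732,  0.58187837]), array([[-0.5,  0. ],
       [-0. , -0.6],
       [ 0.4, -0.2],
       [-0.6,  1. ],
       [-0.7,  0.4],
       [ 0.2,  0.2],
       [-1.2,  0.2],
       [ 0.5, -0.9],
       [ 1. ,  1.4]]))
```

```bash
python3 - <<'E'
from h import *
v=[.532,-.1397,0,.179]
tool(pose(v,(72,0,200)),.179+np.pi/2)
tool(pose([.4759,.1259,0,.582],(0,0,200)),.582+np.pi/2)
E
```

```text
t 0.15 tcp [0.2585 0.5685 0.2304] d(tool) [-0.6014 -0.4904  0.031 ] rv [-0.0014 -0.0007 -0.6058] d(target axes) [-0.2151 -0.7456  0.0304]
t 0.15 tcp [0.2585 0.5685 0.2304] d(tool) [-0.3812 -0.3129  0.0308] rv [-1.3000e-03 -1.0000e-03 -1.0088e+00] d(target axes) [ 0.0617 -0.4893  0.0304]
```
Tool start: quaternion ~ (0,.21,.977,0): y-axis... rotation rv z -0.606 for jig, 4 rows of -0.15. Tool x axis target: y k... d target for jig (-.2151,-.7456): tool x = roughly -jig x?, tool y ≈ +jig y? target frame: x=cross(y,z). y=jig y (0,1,0)→ cross(y,-z)= -x. So tool x = -jig x. Tool y = +jig y. Good (assuming k=1). -0.2151: jig dx = +.215. 

The manual's scale: shifts go in shares of 62.5 mm and turns go in units of 0.05 rad. Converting my numbers, -0.048 m is -0.768, -0.039 m is -0.624.

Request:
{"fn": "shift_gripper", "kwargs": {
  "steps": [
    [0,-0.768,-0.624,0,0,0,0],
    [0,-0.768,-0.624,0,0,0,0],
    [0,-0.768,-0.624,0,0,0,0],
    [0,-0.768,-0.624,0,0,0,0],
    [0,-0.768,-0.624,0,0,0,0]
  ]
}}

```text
refused: steps[0]: [0, -0.768, -0.624, 0, 0, 0, 0] is not of type 'object' (schema: type "object"). Nothing was moved.
```

The error is about the shape of the input: a list of objects with named fields. Fixing that and sending the same move.

Request:
{"fn": "shift_gripper", "kwargs": {
  "steps": [
    {"jaw": 0,"tx": -0.768,"ty": -0.624},
    {"jaw": 0,"tx": -0.768,"ty": -0.624},
    {"jaw": 0,"tx": -0.768,"ty": -0.624},
    {"jaw": 0,"tx": -0.768,"ty": -0.624},
    {"jaw": 0,"tx": -0.768,"ty": -0.624}
  ]
}}

```text
time: 0.78
tool_pos: [0.3968, 0.2902, 0.2311]
tool_rot: [0.0, 0.212, 0.977, 0.0]
contact_force: [1.0, 0.8, 0.3]
gripper_width: -0.0
grasp_force: 0.0
```

Request:
{"fn": "shift_gripper", "kwargs": {
  "steps": [
    {"jaw": 0,"tx": -0.768,"ty": -0.624},
    {"jaw": 0,"tx": -0.768,"ty": -0.624},
    {"jaw": 0,"tx": -0.768,"ty": -0.624},
    {"jaw": 0,"tx": -0.768,"ty": -0.624},
    {"jaw": 0,"tx": -0.768,"ty": -0.624}
  ]
}}

```text
time: 1.4
tool_pos: [0.5347, 0.0132, 0.2312]
tool_rot: [0.0, 0.212, 0.977, 0.0]
contact_force: [0.1, 0.8, 0.4]
gripper_width: -0.004
grasp_force: 0.0
```

Request:
{"fn": "shift_gripper", "kwargs": {
  "steps": [
    {"jaw": 0,"rz": -3},
    {"jaw": 0,"rz": -3},
    {"jaw": 0,"rz": -3},
    {"jaw": 0,"rz": -3.1},
    {"jaw": 0}
  ]
}}

```text
time: 2.02
tool_pos: [0.534, 0.0152, 0.2309]
tool_rot: [-0.0, -0.088, 0.996, 0.0]
contact_force: [0.6, 0.1, -0.3]
gripper_width: -0.002
grasp_force: 0.0
```

```bash
python3 - <<'E'
from h import *
import cv2
v=[.532,-.1397,0,.179]
tool(pose(v,(72,0,200)),.179+np.pi/2)
c=manip.camera_params("wrist");im=manip.grab_frame("wrist")
np.save("w1.npy",c,allow_pickle=True)
cv2.imwrite("pics/w1.png",im[:,:,::-1])
for p in [(72,0,112),(-105,85,12),(-105,-85,12),(30,75,78),(30,-75,78),(78,63,72),(78,-63,72)]: print(p,proj(c,pose(v,p)).round(1))
E
```

```text
t 2.025 tcp [0.534  0.0152 0.2309] d(tool) [-0.0429 -0.152   0.0309] rv [ 0.0002 -0.0006 -0.0026] d(target axes) [-0.0425 -0.1521  0.0309]
(72, 0, 112) [[ 97.3 249.9]]
(-105, 85, 12) [[208.5  37.3]]
(-105, -85, 12) [[31.8 38. ]]
(30, 75, 78) [[192.7 190.8]]
(30, -75, 78) [[ 25.3 191.4]]
(78, 63, 72) [[185.7 237.9]]
(78, -63, 72) [[ 53.7 238.4]]
```

View pics/w1.png

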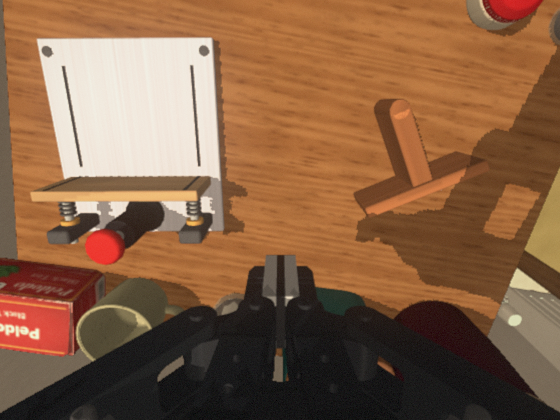

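The wrist view shows the bed front corners at (39,39) and (213,38), the plunger head at (105,245), and the bracket nose at (399,103). That is about 6 px right of the prediction. I'll move nearer the plunger and look again.

Scaled: -0.055 m is -0.88, -0.04 m is -0.64.

Request:
{"fn": "shift_gripper", "kwargs": {
  "steps": [
    {"jaw": 0,"tx": -0.16,"ty": -0.88},
    {"jaw": 0,"tx": -0.192,"ty": -0.88},
    {"jaw": 0,"tx": -0.32,"ty": -0.64,"tz": 0.32},
    {"jaw": 0}
  ]
}}

```text
time: 2.58
tool_pos: [0.6018, -0.127, 0.2084]
tool_rot: [-0.002, -0.086, 0.996, 0.001]
contact_force: [-0.2, 0.6, -0.0]
gripper_width: 0.003
grasp_force: 0.0
```

```bash
python3 - <<'E'
from h import *
import cv2
v=[.532,-.1397,0,.179]
c=manip.camera_params("wrist");im=manip.grab_frame("wrist")
np.save("w2.npy",c,allow_pickle=True)
cv2.imwrite("pics/w2.png",im[:,:,::-1])
tool(pose(v,(72,0,112)),.179+np.pi/2)
for p in [(72,0,112),(-105,85,12),(-105,-85,12),(30,75,78),(30,-75,78)]: print(p,proj(c,pose(v,p)).round(1))
w=cv2.imread("pics/w1.png")
f=lambda im,x,y,w,h,k:cv2.resize(im[y:y+h,x:x+w],None,fx=k,fy=k,interpolation=cv2.INTER_CUBIC)
cv2.imwrite("pics/c3.png",np.vstack([np.hstack([f(w,20,20,220,250,1.5),f(w,340,85,160,150,2.5)]),f(im[:,:,::-1],0,0,560,420,1)[:220].repeat(1,0)[:, :][:220] if 0 else cv2.copyMakeBorder(im[200:400,:,::-1],0,0,0,170,0)]))
E
```

```text
t 2.625 tcp [ 0.6017 -0.1257  0.2096] d(tool) [-0.0012 -0.0016  0.0976] rv [ 0.0019 -0.0027 -0.0042] d(target axes) [-0.0009 -0.0014  0.0976]
(72, 0, 112) [[278.1 211. ]]
(-105, 85, 12) [[375. -20.]]
(-105, -85, 12) [[178.4 -18.6]]
(30, 75, 78) [[371.8 147.1]]
(30, -75, 78) [[183.7 148.5]]
```

View pics/w2.png

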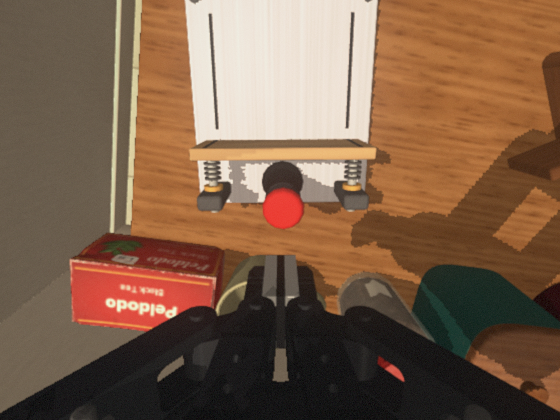

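View pics/c3.png

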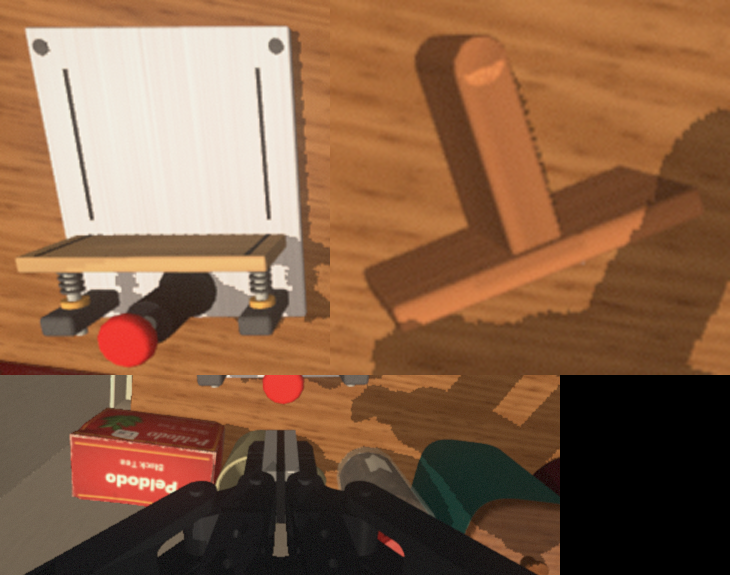

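w2 shows the plunger head centre at (283,208) and the panel's top front edge from (191,150) to (375,149). c3 shows the bracket's flange and nose clearly. Now a refit with all views.

```bash
cat > f.py <<'E'
from h import *
T,S=manip.camera_params("top"),manip.camera_params("side")
W1,W2=[np.load(f"w{i}.npy",allow_pickle=True).item() for i in(1,2)]
t1=lambda x,y:np.array([295+x/4.5,163+y/4.5])-.4
t2=lambda x,y:np.array([195+(x-378)/4.5,190+y/4.5])-.4
s1=lambda x,y:np.array([222+x/4,160+y/4])-.4
s2=lambda x,y:np.array([250+(x-380)/4,255+y/4])-.4
a1=lambda x,y:np.array([20+x/1.5,20+y/1.5])-.2
a2=lambda x,y:np.array([340+(x-330)/2.5,85+y/2.5])-.3
JW=[(W1,(-105,-85,12),a1(27,30)),(W1,(-105,85,12),a1(290,28)),(W1,(72,0,112),a1(127,340)),(W1,(30,-75,78),a1(16,259)),(W1,(30,75,78),a1(267,258)),
(W2,(72,0,112),(283,208)),(W2,(30,-75,78),(191,150)),(W2,(30,75,78),(375,149))]
J=[(T,(-105,85,12),t1(73,403)),(T,(-105,-85,12),t1(358,358)),(S,(-105,85,12),s1(366,238)),(S,(-105,-85,12),s1(301,62)),
(T,(72,0,112),t1(188,48)),(S,(72,0,112),s1(58,63)),(S,(30,75,78),s1(149,180)),(S,(30,-75,78),s1(106,22))]
B=[(T,(52,60,60),t2(423,138)),(T,(52,-60,60),t2(601,33)),(T,(40,-60,60),t2(610,48)),(T,(40,60,60),t2(434,151)),
(S,(52,60,60),s2(543,194)),(S,(40,60,60),s2(559,183)),(S,(52,-60,60),s2(412,36)),(S,(40,-60,60),s2(424,30)),(T,(-43,0,56),t2(592,218))]
BW=[(W1,(40,-60,60),a2(387,303)),(W1,(52,-60,60),a2(402,327)),(W1,(40,60,60),a2(690,188)),(W1,(52,60,60),a2(702,206)),(W1,(40,-10,56),a2(513,254)),(W1,(40,10,56),a2(559,236))]
E
python3 - <<'E'
from f import *
for o in (J,JW,J+JW):
    v,r=fit(o,[.53,-.14,0,.18]);print(v.round(4));print(r.tolist())
for o in (B,BW,B+BW):
    v,r=fit(o,[.47,.13,0,.58]);print(v.round(4));print(r.tolist())
E
```

```text
[ 0.5325 -0.1396 -0.0035  0.1775]
[[0.1, 0.8], [-0.2, 1.3], [-0.5, -1.0], [-0.2, 0.1], [-0.4, 0.8], [-0.9, 0.3], [-0.8, -0.4], [0.0, 0.1]]
[ 0.5324 -0.1359 -0.0033  0.1803]
[[0.2, 0.2], [-0.2, 0.6], [-0.5, 3.0], [1.8, -0.8], [-0.0, -0.9], [0.2, 3.0], [-1.4, -0.6], [0.3, -1.2]]
[ 0.5324 -0.1359 -0.0026  0.1805]
[[-1.2, 0.9], [-1.4, 1.1], [-0.3, -0.3], [-0.2, 0.7], [-2.0, 0.7], [-0.9, 1.0], [-0.7, 0.5], [-0.0, 0.8], [-0.3, 0.0], [-0.5, 0.4], [-1.0, 3.3], [1.2, -0.6], [-0.3, -0.8], [0.1, 3.2], [-1.7, -0.5], [0.4, -1.2]]
[ 0.4759  0.1259 -0.0024  0.5819]
[[-0.5, 0.0], [-0.0, -0.6], [0.4, -0.2], [-0.6, 1.0], [-0.7, 0.4], [0.2, 0.2], [-1.2, 0.2], [0.5, -0.9], [1.0, 1.4]]
[ 0.4758  0.1313 -0.008   0.571 ]
[[1.8, -0.1], [-0.4, 0.9], [1.0, -0.7], [-1.1, 3.6], [-1.2, -0.4], [0.3, -0.9]]
[ 0.4749  0.1275 -0.0011  0.5741]
[[-1.2, 0.1], [-0.5, -0.3], [-0.1, 0.2], [-1.3, 1.1], [-0.4, 0.8], [0.5, 0.5], [-0.7, 0.2], [1.1, -0.8], [0.2, 1.8], [0.1, 0.6], [-2.0, 1.8], [1.8, -1.4], [-0.2, 3.2], [-1.9, -0.3], [-0.1, -1.0]]
```

Scaled: 0.04 m is 0.64, 0.05 m is 0.8.

Request:
{"fn": "shift_gripper", "kwargs": {
  "steps": [
    {"jaw": 0,"tx": -0.016,"ty": 0.024,"tz": 0.8},
    {"jaw": 0,"tz": 0.64},
    {"jaw": 0,"tz": 0.128},
    {"jaw": 0,"tz": 0.096},
    {"jaw": 0,"tz": 0.064}
  ]
}}

```text
time: 3.25
tool_pos: [0.6041, -0.1232, 0.106]
tool_rot: [0.002, -0.089, 0.996, -0.0]
contact_force: [-2.2, 2.2, 4.9]
gripper_width: -0.003
grasp_force: 2.4
```

Request:
{"fn": "shift_gripper", "kwargs": {
  "steps": [
    {"jaw": 0,"tz": 0.048},
    {"jaw": 0}
  ]
}}

```text
time: 3.5
tool_pos: [0.6041, -0.1232, 0.1027]
tool_rot: [0.002, -0.089, 0.996, -0.0]
contact_force: [-2.1, 2.2, 7.1]
gripper_width: 0.002
grasp_force: 3.1
```

Request:
{"fn": "shift_gripper", "kwargs": {
  "steps": [
    {"jaw": 0,"tz": 0.048},
    {"jaw": 0,"tz": 0.032},
    {"jaw": 0}
  ]
}}

```text
time: 3.88
tool_pos: [0.6044, -0.1233, 0.0999]
tool_rot: [0.001, -0.089, 0.996, -0.0]
contact_force: [-7.6, 4.9, 14.5]
gripper_width: -0.002
grasp_force: 7.4
```

Scaled: -0.04 m is -0.64, -0.02 m is -0.32, -0.18 rad is -3.6.

Request:
{"fn": "shift_gripper", "kwargs": {
  "steps": [
    {"jaw": 0},
    {"jaw": 0,"tz": -0.32},
    {"jaw": 0,"tz": -0.64},
    {"jaw": 1,"tz": -0.64,"rz": -3.6},
    {"jaw": 1,"rz": -3.6}
  ]
}}

```text
time: 4.5
tool_pos: [0.6059, -0.1246, 0.2019]
tool_rot: [0.005, -0.269, 0.963, -0.003]
contact_force: [0.3, 0.6, -0.4]
gripper_width: 0.419
grasp_force: 0.0
```

Request:
{"fn": "shift_gripper", "kwargs": {
  "steps": [
    {"jaw": 1,"rz": -0.7},
    {"jaw": 1}
  ]
}}

```text
time: 4.75
tool_pos: [0.6026, -0.1234, 0.1948]
tool_rot: [-0.0, -0.282, 0.96, 0.0]
contact_force: [0.0, 0.4, 0.2]
gripper_width: 0.847
grasp_force: 0.0
```

```bash
python3 - <<'E'
from h import *
tool(pose([.4755,.1275,0,.576],(0,0,150)),.576+np.pi/2)
E
```

```text
t 4.75 tcp [ 0.6026 -0.1234  0.1948] d(tool) [-0.0287  0.2797  0.0449] rv [ 0.0004 -0.0005 -0.005 ] d(target axes) [-0.0301  0.2796  0.0448]
```

Scaled: 0.056 m is 0.896, 0.03 m is 0.48, -0.005 rad is -0.1.

Request:
{"fn": "shift_gripper", "kwargs": {
  "steps": [
    {"jaw": 1,"tx": -0.096,"ty": 0.896,"rz": -0.1},
    {"jaw": 1,"tx": -0.096,"ty": 0.896},
    {"jaw": 1,"tx": -0.096,"ty": 0.896},
    {"jaw": 1,"tx": -0.096,"ty": 0.896},
    {"jaw": 1,"tx": -0.088,"ty": 0.896,"tz": 0.48}
  ]
}}

```text
time: 5.38
tool_pos: [0.476, 0.128, 0.1678]
tool_rot: [0.003, -0.284, 0.959, -0.0]
contact_force: [-0.2, -0.1, -0.1]
gripper_width: 1.002
grasp_force: 0.0
```

Request:
{"fn": "shift_gripper", "kwargs": {
  "steps": [
    {"jaw": 1},
    {"jaw": 1}
  ]
}}

```text
time: 5.62
tool_pos: [0.4753, 0.1263, 0.1656]
tool_rot: [-0.0, -0.285, 0.959, -0.0]
contact_force: [1.2, 0.3, -0.2]
gripper_width: 1.0
grasp_force: 0.0
```

```bash
python3 - <<'E'
from h import *
import cv2
v=[.4755,.1275,0,.576]
c=manip.camera_params("wrist");im=manip.grab_frame("wrist")
np.save("w3.npy",c,allow_pickle=True)
cv2.imwrite("pics/w3.png",im[:,:,::-1])
tool(pose(v,(0,0,20)),.576+np.pi/2)
for p in [(52,60,60),(52,-60,60),(40,60,60),(40,-60,60),(40,10,56),(40,-10,56),(-43,0,56)]: print(p,proj(c,pose(v,p)).round(1))
E
```

```text
t 5.675 tcp [0.476  0.1258 0.1663] d(tool) [-0.0005  0.0018  0.1463] rv [-0.0007  0.0004  0.0008] d(target axes) [-0.0005  0.0017  0.1463]
(52, 60, 60) [[353.9 267.3]]
(52, -60, 60) [[205.6 267.2]]
(40, 60, 60) [[354.9 253.8]]
(40, -60, 60) [[204.6 253.7]]
(40, 10, 56) [[292.1 251.6]]
(40, -10, 56) [[267.4 251.6]]
(-43, 0, 56) [[279.8 148.6]]
```

View pics/w3.png

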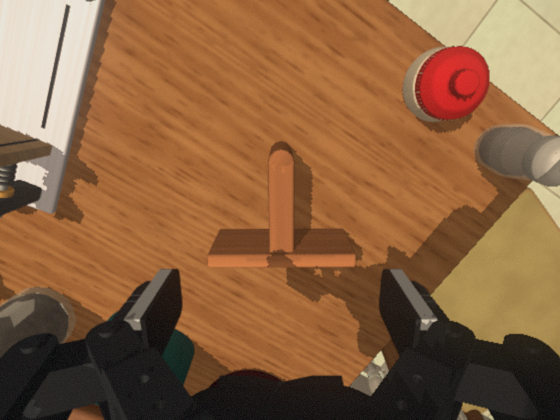

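w3 shows the bracket square and centred between the fingers: rib at column 281, flange from (208,266) to (355,266). I'll go down and grip.

Request:
{"fn": "shift_gripper", "kwargs": {
  "steps": [
    {"jaw": 1,"ty": 0.04,"tz": 0.8},
    {"jaw": 1,"tz": 0.8},
    {"jaw": 1,"tz": 0.48},
    {"jaw": 1,"tz": 0.256},
    {"jaw": 1}
  ]
}}

```text
time: 6.3
tool_pos: [0.4741, 0.1278, 0.0196]
tool_rot: [-0.001, -0.284, 0.959, 0.0]
contact_force: [0.6, -0.4, 0.3]
gripper_width: 0.997
grasp_force: 0.0
```

Request:
{"fn": "shift_gripper", "kwargs": {
  "steps": [
    {"jaw": 0},
    {"jaw": 0},
    {"jaw": 0},
    {"jaw": 0},
    {"jaw": 0}
  ]
}}

```text
time: 6.92
tool_pos: [0.4747, 0.1286, 0.0208]
tool_rot: [0.001, -0.285, 0.958, -0.0]
contact_force: [0.0, -0.9, 3.9]
gripper_width: 0.225
grasp_force: 59.4
```

Request:
{"fn": "shift_gripper", "kwargs": {
  "steps": [
    {"jaw": 0},
    {"jaw": 0,"tz": -0.48},
    {"jaw": 0,"tz": -0.8},
    {"jaw": 0,"tz": -0.48},
    {"jaw": 0}
  ]
}}

```text
time: 7.55
tool_pos: [0.4754, 0.1288, 0.132]
tool_rot: [0.002, -0.285, 0.958, -0.0]
contact_force: [0.4, -0.1, -1.4]
gripper_width: 0.228
grasp_force: 58.7
```

Scaled: 0.18 rad is 3.6.

Request:
{"fn": "shift_gripper", "kwargs": {
  "steps": [
    {"jaw": 0,"rz": 3.6},
    {"jaw": 0,"rz": 3.6},
    {"jaw": 0,"rz": 0.72},
    {"jaw": 0}
  ]
}}

```text
time: 8.05
tool_pos: [0.473, 0.1284, 0.1282]
tool_rot: [-0.001, -0.092, 0.996, -0.0]
contact_force: [-0.2, 0.3, -0.9]
gripper_width: 0.222
grasp_force: 58.7
```

```bash
python3 - <<'E'
from h import *
tool(pose([.5325,-.1370,0,.180],(-42,0,130)),.180+np.pi/2)
E
```

```text
t 8.05 tcp [0.473  0.1284 0.1282] d(tool) [ 0.0321 -0.2716 -0.0018] rv [ 0.0002 -0.0028  0.0042] d(target axes) [ 0.0309 -0.2718 -0.0018]
```

Scaled: -0.055 m is -0.88, -0.054 m is -0.864, 0.004 rad is 0.08.

Request:
{"fn": "shift_gripper", "kwargs": {
  "steps": [
    {"jaw": 0,"tx": 0.096,"ty": -0.864,"rz": 0.08},
    {"jaw": 0,"tx": 0.096,"ty": -0.864},
    {"jaw": 0,"tx": 0.096,"ty": -0.864},
    {"jaw": 0,"tx": 0.096,"ty": -0.864},
    {"jaw": 0,"tx": 0.112,"ty": -0.88}
  ]
}}

```text
time: 8.68
tool_pos: [0.4914, -0.1454, 0.1295]
tool_rot: [0.0, -0.09, 0.996, 0.0]
contact_force: [1.3, 1.4, -1.5]
gripper_width: 0.224
grasp_force: 59.1
```

Request:
{"fn": "shift_gripper", "kwargs": {
  "steps": [
    {"jaw": 0,"tz": 0.48},
    {"jaw": 0,"tz": 0.32},
    {"jaw": 0},
    {"jaw": 0}
  ]
}}

```text
time: 9.18
tool_pos: [0.4921, -0.1437, 0.0805]
tool_rot: [0.0, -0.089, 0.996, -0.0]
contact_force: [0.1, 0.1, -1.3]
gripper_width: 0.225
grasp_force: 59.4
```

```bash
python3 - <<'E'
from h import *
import cv2
v=[.5325,-.1370,0,.180]
b=lambda P:pose(v,(-42+P[0],P[1],P[2]+56))
tool(pose(v,(-42,0,32)),.180+np.pi/2)
for n in("wrist","side","top"):
    c=manip.camera_params(n);im=manip.grab_frame(n)
    np.save(n+"4.npy",c,allow_pickle=True)
    cv2.imwrite(f"pics/{n}4.png",im[:,:,::-1])
    for p in [(30,75,78),(30,-75,78),(-105,85,12),(-105,-85,12)]: print(n,p,proj(c,pose(v,p)).round(1))
f=lambda im,x,y,w,h,k:cv2.resize(im[y:y+h,x:x+w],None,fx=k,fy=k,interpolation=cv2.INTER_CUBIC)
L=lambda n:cv2.imread(f"pics/{n}4.png")
cv2.imwrite("pics/c4.png",np.vstack([np.hstack([f(L("top"),285,155,110,110,3),f(L("side"),210,130,120,110,3)]),cv2.copyMakeBorder(L("wrist")[50:315],0,0,0,130,0)]))
E
```

```text
t 9.175 tcp [ 0.4921 -0.1437  0.0805] d(tool) [ 0.0011 -0.0006  0.0485] rv [-0.0005  0.0007 -0.0008] d(target axes) [ 0.001  -0.0006  0.0485]
wrist (30, 75, 78) [[416.4 388. ]]
wrist (30, -75, 78) [[137.5 388.4]]
wrist (-105, 85, 12) [[417.9 121.9]]
wrist (-105, -85, 12) [[136.  122.4]]
side (30, 75, 78) [[258.1 203.9]]
side (30, -75, 78) [[248.  164.8]]
side (-105, 85, 12) [[312.8 217.8]]
side (-105, -85, 12) [[296.6 174.8]]
top (30, 75, 78) [[307.  197.5]]
top (30, -75, 78) [[365.1 188.7]]
top (-105, 85, 12) [[310.1 252.9]]
top (-105, -85, 12) [[373.4 243.1]]
```

View pics/c4.png

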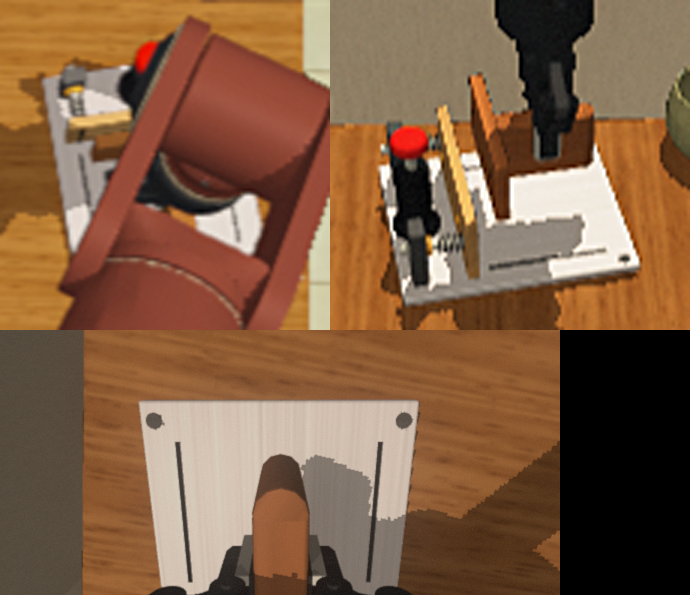

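The picture shows the plunger up, the rib at column 280 midway between the black lines (178/381 and 191/369), and the front edge level in the image, so the bracket is square. I'll lower it now.

Request:
{"fn": "shift_gripper", "kwargs": {
  "steps": [
    {"jaw": 0,"tz": 0.32},
    {"jaw": 0,"tz": 0.256},
    {"jaw": 0,"tz": 0.112},
    {"jaw": 0}
  ]
}}

```text
time: 9.82
tool_pos: [0.4913, -0.1434, 0.0363]
tool_rot: [-0.001, -0.089, 0.996, 0.0]
contact_force: [0.2, 0.1, -2.3]
gripper_width: 0.222
grasp_force: 59.4
```

Request:
{"fn": "shift_gripper", "kwargs": {
  "steps": [
    {"jaw": 0,"tz": 0.032},
    {"jaw": 0}
  ]
}}

```text
time: 10.07
tool_pos: [0.492, -0.1438, 0.0353]
tool_rot: [0.0, -0.089, 0.996, -0.0]
contact_force: [-0.1, -0.2, -1.1]
gripper_width: 0.23
grasp_force: 59.4
```

Request:
{"fn": "shift_gripper", "kwargs": {
  "steps": [
    {"jaw": 0,"tz": 0.024},
    {"jaw": 0}
  ]
}}

```text
time: 10.32
tool_pos: [0.4917, -0.1437, 0.0334]
tool_rot: [0.0, -0.089, 0.996, -0.0]
contact_force: [0.4, 0.1, -1.9]
gripper_width: 0.226
grasp_force: 59.4
```

Request:
{"fn": "shift_gripper", "kwargs": {
  "steps": [
    {"jaw": 0,"tz": 0.016},
    {"jaw": 0}
  ]
}}

```text
time: 10.58
tool_pos: [0.4918, -0.1438, 0.0328]
tool_rot: [0.0, -0.089, 0.996, -0.0]
contact_force: [-2.2, -0.0, 3.2]
gripper_width: 0.226
grasp_force: 59.9
```

Request:
{"fn": "shift_gripper", "kwargs": {
  "steps": [
    {"jaw": 0,"tx": -0.08},
    {"jaw": 0,"tx": -0.08},
    {"jaw": 0,"tx": -0.064},
    {"jaw": 0}
  ]
}}

```text
time: 11.08
tool_pos: [0.5064, -0.1413, 0.0328]
tool_rot: [0.001, -0.089, 0.996, -0.0]
contact_force: [0.1, -0.4, 2.5]
gripper_width: 0.224
grasp_force: 60.0
```

Request:
{"fn": "shift_gripper", "kwargs": {
  "steps": [
    {"jaw": 0,"tx": -0.032},
    {"jaw": 0,"tx": -0.032},
    {"jaw": 0,"tx": -0.016},
    {"jaw": 0}
  ]
}}

```text
time: 11.58
tool_pos: [0.5095, -0.1407, 0.0328]
tool_rot: [-0.002, -0.089, 0.996, -0.0]
contact_force: [-8.2, -1.8, 8.4]
gripper_width: 0.228
grasp_force: 60.9
```

Request:
{"fn": "shift_gripper", "kwargs": {
  "steps": [
    {"jaw": 0,"tz": -0.008},
    {"jaw": 0}
  ]
}}

```text
time: 11.82
tool_pos: [0.5095, -0.1407, 0.0329]
tool_rot: [-0.001, -0.089, 0.996, -0.0]
contact_force: [-6.4, -2.1, 6.1]
gripper_width: 0.23
grasp_force: 60.3
```

Request:
{"fn": "shift_gripper", "kwargs": {
  "steps": [
    {"jaw": 0,"tx": -0.016},
    {"jaw": 0,"tx": -0.016},
    {"jaw": 0}
  ]
}}

```text
time: 12.2
tool_pos: [0.5107, -0.1406, 0.0329]
tool_rot: [-0.002, -0.089, 0.996, -0.0]
contact_force: [-9.3, -3.2, 9.4]
gripper_width: 0.224
grasp_force: 60.8
```

Request:
{"fn": "shift_gripper", "kwargs": {
  "steps": [
    {"jaw": 0,"tx": -0.016},
    {"jaw": 0,"tx": -0.016},
    {"jaw": 0}
  ]
}}

```text
time: 12.58
tool_pos: [0.5123, -0.1403, 0.0329]
tool_rot: [-0.003, -0.09, 0.996, -0.0]
contact_force: [-12.4, -3.1, 9.6]
gripper_width: 0.223
grasp_force: 61.0
```

```bash
python3 - <<'E'
from h import *
tool(pose([.5325,-.1370,0,.180],(-15,0,32)),.180+np.pi/2)
E
```

```text
t 12.575 tcp [ 0.5123 -0.1403  0.0329] d(tool) [-0.0055 -0.0003  0.0009] rv [-0.0003 -0.0059 -0.0007] d(target axes) [-0.0055 -0.0003  0.0009]
```

Scaled: -0.001 m is -0.016.

Request:
{"fn": "shift_gripper", "kwargs": {
  "steps": [
    {"jaw": 0,"tz": -0.016},
    {"jaw": 0},
    {"jaw": 0}
  ]
}}

```text
time: 12.95
tool_pos: [0.5124, -0.1403, 0.033]
tool_rot: [-0.002, -0.089, 0.996, -0.0]
contact_force: [-7.4, -4.2, 3.2]
gripper_width: 0.229
grasp_force: 59.9
```

```bash
python3 - <<'E'
from h import *
import cv2
v=[.5325,-.1370,0,.180]
im=manip.grab_frame("side")[:,:,::-1];cv2.imwrite("pics/side5.png",im)
c=manip.camera_params("side")
for d in(0,7):print(d,proj(c,pose(v,(30+d,75,78)))[0].round(2),proj(c,pose(v,(40+d,75,78)))[0].round(2))
f=lambda im,x,y,w,h,k:cv2.resize(im[y:y+h,x:x+w],None,fx=k,fy=k,interpolation=cv2.INTER_CUBIC)
cv2.imwrite("pics/c5.png",np.hstack([f(cv2.imread("pics/side0.png"),222,155,85,80,4.5),f(im,222,155,85,80,4.5)]))
a,b=[cv2.cvtColor(np.ascontiguousarray(x[178:202,246:262]),cv2.COLOR_BGR2GRAY).astype(np.float32) for x in(cv2.imread("pics/side4.png"),im)]
print(cv2.phaseCorrelate(a,b))
E
```

```text
0 [258.1  203.95] [253.93 204.56]
7 [255.18 204.38] [251.01 204.99]
((-1.9968313322325724, 3.0642074436399316), -0.18660656859477362)
```

View pics/c5.png

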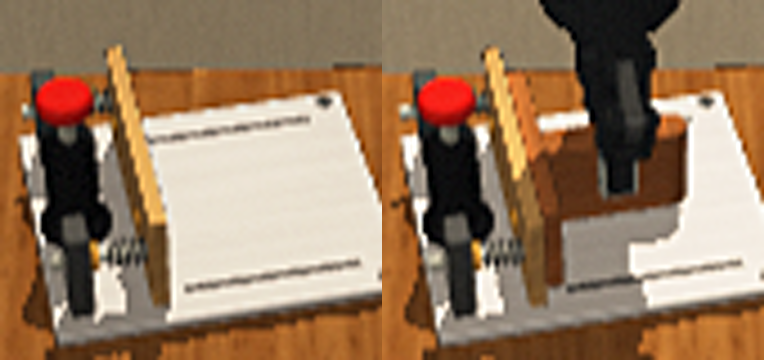

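The panel edge has moved about 0.9 px (2–3 mm), the flange is flat on it, and the plunger is up. About 4 mm more is needed.

Scaled: -0.001 m is -0.016.

Request:
{"fn": "shift_gripper", "kwargs": {
  "steps": [
    {"jaw": 0,"tx": -0.016},
    {"jaw": 0,"tx": -0.016},
    {"jaw": 0}
  ]
}}

```text
time: 13.38
tool_pos: [0.5137, -0.14, 0.033]
tool_rot: [-0.003, -0.09, 0.996, -0.0]
contact_force: [-10.8, -3.8, 6.5]
gripper_width: 0.228
grasp_force: 60.3
```

Request:
{"fn": "shift_gripper", "kwargs": {
  "steps": [
    {"jaw": 0,"tx": -0.016,"tz": -0.008},
    {"jaw": 0,"tx": -0.016},
    {"jaw": 0},
    {"jaw": 0}
  ]
}}

```text
time: 13.88
tool_pos: [0.5152, -0.1398, 0.0331]
tool_rot: [-0.004, -0.09, 0.996, -0.0]
contact_force: [-11.5, -4.5, 5.2]
gripper_width: 0.227
grasp_force: 60.2
```

Request:
{"fn": "shift_gripper", "kwargs": {
  "steps": [
    {"jaw": 0,"tx": -0.016,"tz": -0.008},
    {"jaw": 0},
    {"jaw": 0},
    {"jaw": 0},
    {"jaw": 0}
  ]
}}

```text
time: 14.5
tool_pos: [0.5159, -0.1396, 0.0331]
tool_rot: [-0.004, -0.09, 0.996, -0.0]
contact_force: [-10.7, -5.8, 2.1]
gripper_width: 0.228
grasp_force: 59.8
```

```bash
python3 - <<'E'
from h import *
import cv2
im=manip.grab_frame("side")[:,:,::-1];cv2.imwrite("pics/side6.png",im)
tool(pose([.5325,-.1370,0,.180],(-15,0,32)),.180+np.pi/2)
# panel displacement: shift of panel left/top strip edges, sub-pixel row-wise vs. start picture
g=lambda p:cv2.resize(cv2.imread(p)[165:200,240:258].astype(np.float32),None,fx=10,fy=10,interpolation=cv2.INTER_CUBIC)
a=g("pics/side0.png")
for n in(4,5,6):
    b=g(f"pics/side{n}.png")
    # match by blueness drop (wood) left edge: template matching of left part, horizontal only
    e=[];
    for k in range(-60,61):
        m=np.roll(a,k,1)[50:300,65:115]-b[50:300,65:115]; e.append(np.abs(m).mean())
    print(n,"shift px",(np.argmin(e)-60)/10,"-> mm",-(np.argmin(e)-60)/10*7/2.92)
E
```

```text
t 14.55 tcp [ 0.5159 -0.1396  0.0331] d(tool) [-0.0018 -0.0004  0.0011] rv [-0.0002 -0.0082 -0.0007] d(target axes) [-0.0018 -0.0004  0.0011]
4 shift px 0.0 -> mm 0.0
5 shift px -1.1 -> mm 2.6369863013698636
6 shift px -2.8 -> mm 6.712328767123287
```

Request:
{"fn": "shift_gripper", "kwargs": {
  "steps": [
    {"jaw": 0},
    {"jaw": 0},
    {"jaw": 0},
    {"jaw": 0}
  ]
}}

```text
time: 15.05
tool_pos: [0.5159, -0.1396, 0.0331]
tool_rot: [-0.004, -0.09, 0.996, -0.0]
contact_force: [-10.6, -5.5, 1.6]
gripper_width: 0.225
grasp_force: 59.8
```

```bash
python3 -c "
from plant import manip
print(manip.job_done())"
```

```text
the job is handed in; nothing more can be done
None
```

I pressed the plunger to its stop and let it come up, then set the bracket square and midway between the lines; it is still held against the panel at about 10 N (panel back about 6.5 mm). I handed the job in at about 15 s, but no verdict came back.

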